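# Seat a keyed forming stake in the bench stake holder

### The job

Take the square-necked stake with the brass domed top out of the wooden rack, put its shank into the bore of the blue stake holder and turn it until its key slips into the keyway. Push it on down against the holder's spring until its collar sits flush on the holder's brass face, and finish while still gripping it and holding it fully down, upright. Leave the other two stakes in the rack and the rest of the bench as they are.

Things in the scene. Friction and masses are not known exactly. Their poses are not given: they have to be found in the camera images.
- stake: Steel forming stake, loose, about 0.38 kg, 100 mm tall, upright in one of the rack's holes. Origin at the centre of the bottom tip of its shank, z up along it. Round shank 20 mm diameter, z = 0 to 45 mm, the lowest 6 mm tapering to 12 mm at the tip. Collar 44 mm diameter, z = 45 to 53 mm, with a red line on its top and edge on the key's side (+x). Square neck above, brass dome on top.
- stake_neck (a point): Middle of the stake's square neck, the place to grip: 24 by 24 mm, faces normal to the stake's x and y, z = 53 to 93 mm. This point is at z = 73 mm on the axis. The two other stakes have round or conical dark heads.
- stake_key (a point): Outer lower edge of the stake's key: a bar 6 mm wide on the shank's +x side, z = 16 to 40 mm, reaching 15 mm out from the axis. This point is at x = 15, z = 16 mm of the stake. The shank below the key is plain and round.
- rack: Fixed light-wood block 66 (x) by 264 (y) by 55 mm high, origin at the centre of its underside, z up. Three square holes 31 mm wide, right through, at y = -90, 0 and +90 mm. Each holds one stake hanging by its collar, its tip 10 mm above the bench; which hole holds which stake varies.
- flat_stake: Stake of dark steel with a round neck and a flat round 34 mm head, no key, 87 mm tall (origin at its tip), in the rack; leave it there.
- cone_stake: Stake of dark steel with a cone-shaped head, 28 mm wide tapering to 12 mm, no key, 95 mm tall (origin at its tip), in the rack; leave it there.
- holder: Fixed blue eight-sided stake holder, 76 mm across, on a grey 96 mm square foot. Origin at the centre of its underside, z up along the bore's axis. The brass insert inside, 56 mm across, has its flat top face at z = 61.5 mm. The insert does not turn, but is clamped at an angle that varies and is not given: its keyway points within 0.6 rad either side of the holder's +x axis; see or feel it.
- holder_mouth (a point): Centre of the bore's mouth, in the plane of the brass face. The bore is octagonal, 22 mm across flats (1 mm clearance round the shank). The keyway is a slot 8 mm wide in its side, open at the face, running the whole depth and reaching 17 mm from the axis; a red line on the face lies outside it. Out of line with it, the key rests on the face with the stake's origin 16 mm below this point.
- holder_home (a point): Point on the bore's axis 45 mm below the brass face, 16.5 mm above the holder's underside: the stake's origin is here when its collar sits flush on the face.
- ejector (a joint): Spring-loaded round plate in the bore: 0 m when up, with its top 34 mm above the holder's underside (27.5 mm below the brass face); grows as the shank pushes it down; 0.0175 m when the stake is fully home. It pushes up with 6 N at 0 and 10 N when fully home, more than the stake's weight, so the stake rises if it is let go.
- bangle: Brass bangle, 68 mm across, 10 mm high, lying flat on the bench; leave it alone. Origin under its centre.
- bench_block: Steel bench block 60 by 60 by 22 mm; leave it alone. Origin under its centre.
- jar: Small jar, 52 mm across, 60 mm high, standing; leave it alone. Origin under its centre.
- hammer: Hammer with a wooden handle lying along its x axis, head to +x; leave it alone.
- pliers: Pliers with red handles lying along their x axis, 140 mm long, 15 mm high; leave them alone.

How it is judged:
By the outcome, as a careful person would: the job done as asked, in the order asked, and still so for the second after the job is handed in, while the arm keeps its last pose, push and grip.
It also fails if it takes over 72 s, if anything falls off the work surface, if the arm or the gripper's body presses on something with over 40 N, if the wrist force passes 120 N, or if a joint passes its speed limit or range.

### The arm

A 6-joint arm with a two-finger parallel gripper is mounted at the origin on the work surface. World frame = base frame: x ahead of the robot, y to its left, z up, the work surface at z = 0. Lengths are in m, angles in rad, forces in N, time in s.
With the tool pointing down it reaches from about 0.25 to 0.725 m from the base axis. Payload 4 kg.
Tool frame: the origin (TCP) lies midway between the tips of the shut fingers; the grasp point (between the pads) lies 19 mm behind it (bot.grip_point_offset is the distance from the TCP to the grasp point, in m); z points along the fingers, y is the line along which they close (so a half turn about z gives the same grasp; the last joint's range is limited). The gripper opens to 85 mm and grips with 20 to 120 N. Pads are 22 mm wide; open, the fingers measure 114 mm over their backs; the gripper's body (76 mm by 85 mm) begins 54 mm behind the grasp point. The pads swing forward as they close: fully open they stand 13 mm farther back than shut.
Start: joints at [1.19, 0.241, 0.005, 1.335, 0, 1.571], TCP at [0.186, 0.464, 0.192] pointing down, gripper open.
Joint ranges: [-2.72, 2.72], [-1.05, 1.87], [-1.09, 1.28], [-1.99, 2.15], [-1.42, 1.44], [-3.14, 3.14]. Speed limits (rad/s): [2.79, 2.79, 3.14, 3.14, 3.14, 3.14].

### API

Orientations are given as a unit quaternion [x, y, z, w].
In Python, from workcell import bot gives the robot as it stands.
- The arm moves only by the tool step_arm, never from a script. Its argument "targets" is text: rows parted by semicolons, each of 7 numbers parted by spaces: the opening, from -1 (shut) to 1 (fully open), so that 0 is half open, then the shift along the world's x, y, z normalised to -1 to 1, where 1 is 0.5 m, then the turn, a rotation vector about the world's x, y, z normalised to -1 to 1, where 1 is pi/4 rad. In form: gripper x y z wx wy wz; .... A call has 1 to 10 rows; each row is the pose to reach, as a shift and turn from the pose commanded when the call began; what a row does not reach only later rows make up. A row lasts 1/12 s, in which the tool goes at most 41.7 mm and 7.16 degrees, less where a joint would pass 70% of its speed; a pose out of reach is approached as far as the arm can. A call with a number of a shift or a turn outside -1 to 1 is refused whole. A call with a gripper value outside its range is refused whole. The fingers move at their own pace and stop on an object; the grip force is fixed at half the most. Time passes only in rows, so rows that repeat a pose let the fingers close. It gives the time, the measured TCP pose, the force, the opening and the grip force at its end, in the units of the state.
- bot.get_obs(): the state, without advancing time (a new reading comes with each control period).
- bot.camera(name): name is "side" or "top"; returns the picture (384x512x3 uint8, red, green, blue); there is no depth.
- bot.camera_info(name): a dict with "vertical_fov" (degrees; the focal length in pixels is half the picture's height over the tangent of half this angle, whatever the lens; pixels are square), "cx", "cy" (the principal point, pixels), "D" ([k1, k2, p1, p2, k3] as OpenCV has them; the pictures are not rectified), "pose" (4x4, takes a point from camera to world coordinates). Camera axes: x right, y up, looking along -z (the intrinsics and any distortion apply to the point x, -y, -z); pixel columns grow to the right and rows downward; lengths in m; the calibration is good to about 2 mm. A picture is of the moment at which its call begins. camera_info takes no time and is no camera call.
- bot.job_done(): hands the job in; it is judged then, once.
The state is a dict: "clock": time; "joint_pos": joint angles; "joint_vel": joint speeds; "tau": joint torques, N m; "eef_pos": TCP position; "tool_rot": TCP orientation; "ft_force": force on the tool from outside, world axes, zero at the start; "ft_torque": the same for the moment, N m; "grip_width": finger opening in m; "grasp_force": force on a finger pad.
Only numpy, scipy, OpenCV 4.12 (cv2) and the standard library are available. Lean on these libraries where they do the work, as an engineer would, in place of code of your own. Each camera call takes 0.05 s, during which the arm holds its last target. There are 200 camera calls.

## Working session

There is one attempt and no reset: what is moved stays moved. The work goes in short steps, Python scripts to look and compute and a tool call to move; the robot and the scene stay as the last step left them, time stands still between calls to the robot, and variables do not carry over. Pictures are saved under pics/ and viewed, at most 10 in all, crops included, and the job is handed in when it is done.

Besides the shell and the picture viewer there is one more tool, called by a JSON object that holds its "api" and its "payload". step_arm: Moves the arm, as the interface text tells. Scaled input: -1 to 1 covers 0.5 m each way for a shift and pi/4 rad each way for a turn. Its arguments: {"type":"object","properties":{"targets":{"type":"string"}},"required":["targets"]}

```bash
mkdir -p pics
cat > h.py <<'E'
import numpy as np, cv2
from workcell import bot
def cam(n):
    i=bot.camera_info(n); f=192/np.tan(np.radians(i["vertical_fov"])/2)
    return np.array([[f,0,i["cx"]],[0,f,i["cy"]],[0,0,1]]),np.array(i["D"],float),np.array(i["pose"])
def ray(n,uv):
    K,D,T=cam(n); p=cv2.undistortPoints(np.array(uv,float).reshape(-1,1,2),K,D)[:,0]
    d=np.c_[p[:,0],-p[:,1],-np.ones(len(p))]@T[:3,:3].T
    return T[:3,3],d
def onz(n,uv,z):
    o,d=ray(n,uv); return o+d*((z-o[2])/d[:,2])[:,None]
def proj(n,P):
    K,D,T=cam(n); P=np.array(P,float).reshape(-1,3); c=(P-T[:3,3])@T[:3,:3]; c=c*[1,-1,-1]
    return cv2.projectPoints(c,np.zeros(3),np.zeros(3),K,D)[0][:,0]
def snap(n,name):
    im=bot.camera(n); cv2.imwrite(f"pics/{name}.png",im[:,:,::-1]); return im
E
python3 - <<'E'
from h import *
for n in("top","side"):
    snap(n,n+"0"); K,D,T=cam(n); print(n,K[0,0],D,T.round(3).tolist())
print(bot.get_obs())
E
```

```text
top 367.3041250187666 [-0.01695299  0.          0.          0.          0.        ] [[-0.024, 0.998, -0.05, 0.463], [-0.999, -0.023, 0.026, 0.05], [0.025, 0.051, 0.998, 1.041], [0.0, 0.0, 0.0, 1.0]]
side 463.1104401784683 [-0.07942285  0.          0.          0.          0.        ] [[-0.935, -0.255, 0.246, 0.861], [0.354, -0.652, 0.67, 0.938], [-0.01, 0.714, 0.7, 1.052], [0.0, 0.0, 0.0, 1.0]]
{'clock': 0.1, 'joint_pos': array([1.18997116e+00, 2.41362649e-01, 3.87008488e-03, 1.33519087e+00,
       4.25602072e-06, 1.57077535e+00]), 'joint_vel': array([ 0.00024163, -0.00182571,  0.00471951,  0.00090499,  0.00120031,
       -0.00154776]), 'tau': array([ 4.04135617e-04, -3.73135757e+01,  2.53011113e+01,  1.08177104e-02,
        6.87929355e-05, -3.60765071e-06]), 'eef_pos': array([0.18560722, 0.46359333, 0.1908938 ]), 'tool_rot': array([ 1.89253653e-01,  9.81927780e-01, -9.26096536e-04, -1.80680248e-04]), 'ft_force': array([ 0.34408596,  0.2664616 , -0.64816734]), 'ft_torque': array([-0.02675482, -0.00922782,  0.0798212 ]), 'grasp_force': 0.0, 'grip_width': 0.08532302457501964}
```

View pics/top0.png

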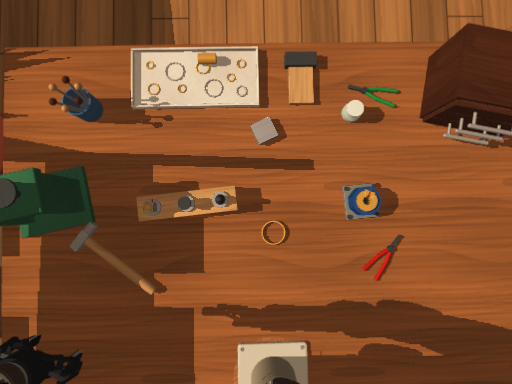

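View pics/side0.png

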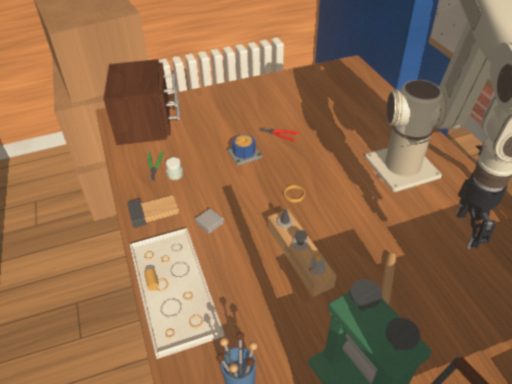

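The top view shows the rack at (137–238, 187–220) with stakes near (152,207), (186,203) and (221,199), and the holder at (363,201). The side view shows the rack at (270–335, 205–293) and the holder at (245,148). I'll zoom in on both.

Run:
```python
import cv2,numpy as np
t=cv2.imread("pics/top0.png");s=cv2.imread("pics/side0.png")
z=lambda im,x,y,w,h,k:cv2.resize(im[y:y+h,x:x+w],(w*k,h*k),interpolation=cv2.INTER_CUBIC)
a=np.zeros((600,800,3),np.uint8)
p=z(t,130,180,115,45,6);a[:270,:690]=p[:270,:690]
q=z(t,338,178,50,46,7);a[272:272+322,:350]=q
r=z(s,262,200,80,100,3);a[272:572,355:595]=r
r=z(s,222,128,45,40,4);a[272:432,600:780]=r
cv2.imwrite("pics/crop0.png",a)
```

```text
(no output)
```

View pics/crop0.png

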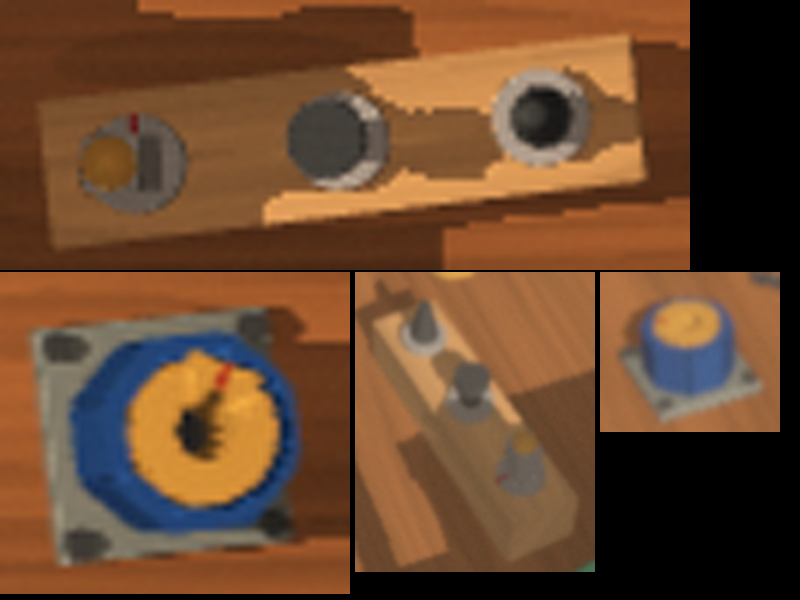

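The crop shows the brass-domed stake in the left hole: collar centre at about (152,207), red mark at about (152,200). The holder's brass face is centred near (367,201), with its red mark near (370,193). Next I'll measure these.

Run:
```python
from h import *
t=cv2.imread("pics/top0.png");s=cv2.imread("pics/side0.png")
def red(im,box):
    x,y,w,h=box;c=cv2.cvtColor(im[y:y+h,x:x+w],cv2.COLOR_BGR2HSV)
    m=(((c[...,0]<5)|(c[...,0]>170))&(c[...,1]>130)&(c[...,2]>80)); v,u=np.nonzero(m); return np.c_[u+x,v+y]
def blob(im,box,lo,hi):
    x,y,w,h=box;c=cv2.cvtColor(im[y:y+h,x:x+w],cv2.COLOR_BGR2HSV)
    m=cv2.inRange(c,lo,hi); cs=cv2.findContours(m,cv2.RETR_EXTERNAL,cv2.CHAIN_APPROX_NONE)[0]
    k=max(cs,key=cv2.contourArea); return cv2.convexHull(k)[:,0]+[x,y]
# rack
rc=np.array([[40,103],[630,37],[645,180],[55,247]])/6+[130-.5,180-.5]
R=onz("top",rc,.055); print("rack",R.round(4).tolist(),R.mean(0).round(4),[np.linalg.norm(R[i]-R[i-1]).round(4) for i in range(4)])
# stake
print("redstake",r:=red(t,(142,195,22,24)))
if len(r):print(onz("top",[r.mean(0)],.063))
cc=np.array([[134,163]])/6+[129.5,179.5];print("collar",onz("top",cc,.063), "diam",onz("top",np.array([[81,163],[187,163]])/6,.063))
d=blob(t,(140,195,24,24),(10,120,110),(25,255,255)); print("dome",cv2.minEnclosingCircle(d.astype(np.float32)))
for n,im,b in(("top",t,(338,178,50,46)),("side",s,(222,128,45,40))):
    k=blob(im,b,(12,150,120),(28,255,255)); P=onz(n,k,.0615)
    c,rad=cv2.minEnclosingCircle(P[:,:2].astype(np.float32)); e=cv2.fitEllipse(P[:,:2].astype(np.float32)*1000)
    r=red(im,b); print(n,"holder",c,rad,e)
    if len(r):
        q=onz(n,[r.mean(0)],.0615)[0]; print("red",len(r),q,"ang",np.arctan2(q[1]-e[0][1]/1e3,q[0]-e[0][0]/1e3))
r=red(s,(310,255,30,30)); print("side red stake",r.tolist())
if len(r): print(onz("side",[r.mean(0)],.063))
```

```text
rack [[0.5061, 0.3561, 0.055], [0.5295, 0.0932, 0.055], [0.4654, 0.0878, 0.055], [0.442, 0.3499, 0.055]] [0.4858 0.2218 0.055 ] [np.float64(0.0644), np.float64(0.2639), np.float64(0.0643), np.float64(0.2631)]
redstake [[152 199]
 [152 200]
 [152 201]]
[[0.49593607 0.31190226 0.063     ]]
collar [[0.47829878 0.3125162  0.063     ]] diam [[0.97389049 0.68346331 0.063     ]
 [0.97282883 0.6355745  0.063     ]]
dome ((151.5, 206.5), 16.2635555267334)
top holder (0.48200124502182007, -0.26085761189460754) 0.029019935056567192 ((481.697021484375, -260.9297790527344), (55.44853973388672, 57.7481575012207), 10.501147270202637)
side holder (0.4947779178619385, -0.228865846991539) 0.13067035377025604 ((499.02264404296875, -227.04913330078125), (218.80555725097656, 267.03350830078125), 178.11607360839844)
side red stake []
```

```bash
python3 - <<'E'
from h import *
for n,b in(("top",(338,178,50,46)),("side",(228,132,30,20))):
    x,y,w,h=b
    im=np.mean([bot.camera(n) for _ in range(3)],0)
    c=im[y:y+h,x:x+w]; m=np.clip((c[...,0]-1.9*c[...,1]-0*c[...,2]),0,None)*(c[...,0]>110)
    v,u=np.nonzero(m>15); W=m[v,u]; print(n,[(a+x,b_+y,int(k)) for a,b_,k in zip(u,v,W)][:25])
    # brass: hull of brass-ish pixels 
    br=((c[...,0]>150)&(c[...,2]<.5*c[...,0])&(c[...,1]>.55*c[...,0])).astype(np.uint8)
    ks=cv2.findContours(br,0,1)[0];k=max(ks,key=cv2.contourArea)[:,0]+[x,y]
    P=onz(n,cv2.convexHull(k)[:,0],.0615)[:,:2].astype(np.float32)*1000; print(cv2.minAreaRect(P),cv2.minEnclosingCircle(P))
fc=np.array([[33,330],[265,310],[290,530],[60,565]])-[0,272]
F=onz("top",fc/7+[337.5,177.5],.01);print("foot",F.round(4).tolist())
E
python3 - <<'E'
import sys;sys.path.insert(0,'.')
from h import *
q=onz("top",np.array([[223,104],[200,160],[215,122]])/7+[337.5,177.5],.0615);print(q.round(4)); print(np.arctan2(*(q[0]-[.4817,-.2609,0])[[1,0]]))
E
```

```text
top [(np.int64(370), np.int64(191), 49), (np.int64(369), np.int64(192), 23), (np.int64(370), np.int64(192), 25), (np.int64(369), np.int64(193), 79), (np.int64(370), np.int64(193), 15), (np.int64(369), np.int64(194), 24)]
((481.264892578125, -261.02020263671875), (55.864253997802734, 55.03273010253906), 73.54373168945312) ((481.96221923828125, -261.0430908203125), 28.73843765258789)
side []
((483.72772216796875, -260.0328369140625), (49.68973922729492, 48.84226989746094), 68.46595001220703) ((482.5122375488281, -260.99566650390625), 28.230411529541016)
foot [[0.5253, -0.2094, 0.01], [0.5313, -0.3047, 0.01], [0.4419, -0.3113, 0.01], [0.4302, -0.217, 0.01]]
[[ 0.5027 -0.2696  0.0615]
 [ 0.4814 -0.2598  0.0615]
 [ 0.4959 -0.2662  0.0615]]
-0.39077977306706685
```

The positions check out: the rack measures 264 × 64 mm, the stake is at about (0.478, 0.312), and the holder's brass face is 55–57 mm across, centred at (0.482, -0.261) with the keyway at about -0.39 rad. I'll move above the stake, turning the tool so it closes along x.

{"api": "step_arm", "payload": {"targets": "1 0.05 -0.08 0.1 0 0 -0.15;1 0.1 -0.16 0.116 0 0 -0.3;1 0.15 -0.24 0.116 0 0 -0.45;1 0.2 -0.304 0.116 0 0 -0.6;1 0.28 -0.304 0.116 0 0 -0.75;1 0.36 -0.304 0.116 0 0 -0.9;1 0.44 -0.304 0.116 0 0 -0.99;1 0.51 -0.304 0.116 0 0 -0.99;1 0.584 -0.304 0.116 0 0 -0.99;1 0.584 -0.304 0.116 0 0 -0.99"}}

```text
clock: 1.23
eef_pos: [0.4835, 0.3111, 0.2472]
tool_rot: [0.549, 0.836, -0.0, 0.001]
ft_force: [-1.1, 0.2, -0.6]
grip_width: 0.0853
grasp_force: 0.0
```

{"api": "step_arm", "payload": {"targets": "1 0 0 0 0 0 -0.15;1 0 0 0 0 0 -0.3;1 0 0 0 0 0 -0.487;1 0 0 0 0 0 -0.487;1 0 0 0 0 0 -0.487"}}

```text
clock: 1.65
eef_pos: [0.4775, 0.3122, 0.2496]
tool_rot: [0.696, 0.718, -0.0, -0.0]
ft_force: [0.4, 0.8, -0.2]
grip_width: 0.0852
grasp_force: 0.0
```

{"api": "step_arm", "payload": {"targets": "1 0 0 -0.07 0 0 0;1 0 0 -0.14 0 0 0;1 0 0 -0.21 0 0 0;1 0 0 -0.28 0 0 0;1 0 0 -0.33 0 0 0;1 0 0 -0.362 0 0 0;1 0 0 -0.362 0 0 0;1 0 0 -0.362 0 0 0"}}

```text
clock: 2.32
eef_pos: [0.477, 0.3119, 0.0682]
tool_rot: [0.696, 0.718, -0.001, -0.0]
ft_force: [0.2, -0.0, 1.2]
grip_width: 0.0856
grasp_force: 0.0
```

{"api": "step_arm", "payload": {"targets": "-1 0 0 0 0 0 0;-1 0 0 0 0 0 0;-1 0 0 0 0 0 0;-1 0 0 0 0 0 0;-1 0 0 0 0 0 0;-1 0 0 0 0 0 0;-1 0 0 0 0 0 0;-1 0 0 0 0 0 0;-1 0 0 0 0 0 0;-1 0 0 0 0 0 0"}}

```text
clock: 3.15
eef_pos: [0.4788, 0.3128, 0.0704]
tool_rot: [0.696, 0.718, 0.002, 0.0]
ft_force: [-0.7, 0.1, 6.4]
grip_width: 0.0001
grasp_force: 3.3
```

The fingers shut on nothing, so I'll look.

Run:
```python
from h import *
t=snap("top","t1");s=snap("side","s1")
print(bot.get_obs()["ft_force"],bot.get_obs()["eef_pos"],proj("top",[.478,.312,.083]),proj("side",[[.478,.312,.083],[.478,.312,.01],[.478,.312,.11],[.4858,.2218,.055]]))
a=np.zeros((600,800,3),np.uint8)
a[:480,:400]=cv2.resize(t[150:246,115:195],(400,480),interpolation=2);a[:,400:]=cv2.resize(s[195:315,270:350],(400,600),interpolation=2)
cv2.imwrite("pics/c1.png",a[:,:,::-1])
```

```text
[-1.52232329 -0.53450756  6.69248652] [0.47880177 0.31281146 0.07043026] [[149.9566848  206.70304272]] [[317.5333791  261.95222021]
 [315.43059795 278.26616155]
 [318.35530052 255.54680547]
 [299.94601458 244.22798418]]
```

View pics/c1.png

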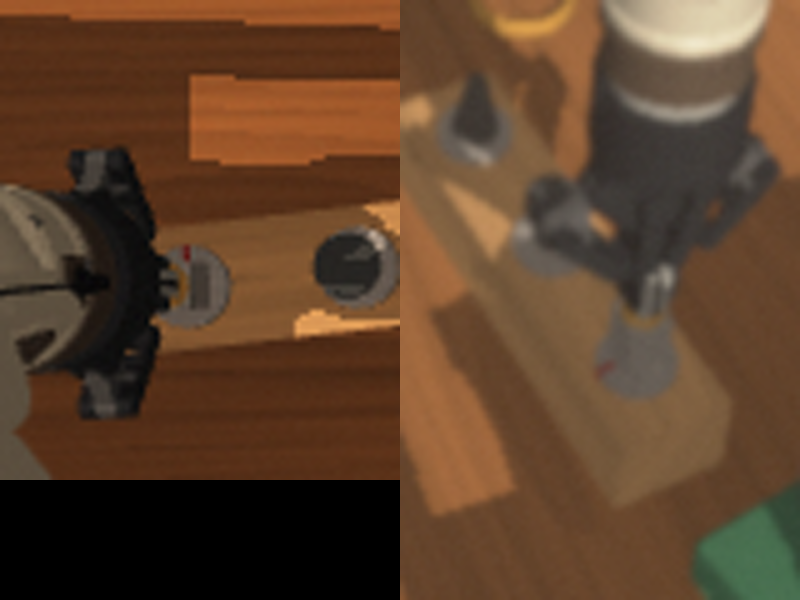

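The top crop shows the closed fingertips at about px (149,207), next to the dome. The side crop shows them at about (321,255), at the height of the dome's top. Triangulating.

Run:
```python
from h import *
for a,b in(([149.5,207],[321,255.5]),([150,207],[320,257])):
    o1,d1=ray("top",[a]);o2,d2=ray("side",[b]);d1=d1[0];d2=d2[0]
    x=np.linalg.lstsq(np.c_[d1,-d2],o2-o1,rcond=None)[0];p,q=o1+d1*x[0],o2+d2*x[1];print(p,q)
for z in(.05,.07,.09,.11): print(z,proj("top",[.4788,.3128,z]),proj("side",[.4788,.3128,z]))
print(proj("side",[[.187,.464,.192]]),proj("top",[[.187,.464,.192]]))
from scipy.spatial.transform import Rotation as R
print(bot.get_obs()); print([x for x in dir(bot) if x[0]!='_'],bot.grip_point_offset)
```

```text
[0.47693955 0.30744253 0.10393672] [0.46950242 0.31084889 0.10475775]
[0.47699784 0.30776581 0.09812883] [0.47151095 0.31026419 0.09872734]
0.05 [[153.03064584 206.52882271]] [[316.41832938 269.8250048 ]]
0.07 [[151.00552958 206.45279872]] [[317.00157641 265.28602443]]
0.09 [[148.89507881 206.37354991]] [[317.59793586 260.63655759]]
0.11 [[146.69379146 206.29086694]] [[318.20782385 255.87276437]]
[[458.55273672 245.7849101 ]] [[ 70.68756686 336.757641  ]]
{'clock': 3.25, 'joint_pos': array([ 5.78712641e-01,  4.56102162e-01, -9.69778071e-03,  1.10193951e+00,
       -1.00502215e-05,  2.11945473e+00]), 'joint_vel': array([-0.00097653,  0.00065235, -0.0001207 ,  0.00031597, -0.00021313,
        0.00215209]), 'tau': array([-2.57812883e-02, -4.18839562e+01,  2.15985614e+01, -3.85519043e-01,
       -8.25260446e-03, -1.36325871e-03]), 'eef_pos': array([0.47880177, 0.31281146, 0.07043026]), 'tool_rot': array([6.96400758e-01, 7.17651481e-01, 1.48991949e-03, 3.41006457e-04]), 'ft_force': array([-1.52232329, -0.53450756,  6.69248652]), 'ft_torque': array([-0.09695137,  0.18944628, -0.03572665]), 'grasp_force': 3.3285518508637324, 'grip_width': 0.00017115410348354071}
['Unreachable', 'camera', 'camera_info', 'get_obs', 'grip_point_offset', 'job_done'] 0.0187
```

{"api": "step_arm", "payload": {"targets": "-1 0 0 0.05 0 0 0;-1 0 0 0.1 0 0 0;-1 0 0 0.15 0 0 0;-1 0 0 0.2 0 0 0;-1 0 0 0.2 0 0 0;-1 0 0 0.2 0 0 0"}}

```text
clock: 3.75
eef_pos: [0.479, 0.3129, 0.1706]
tool_rot: [0.696, 0.718, 0.002, 0.0]
ft_force: [0.4, -0.2, -0.7]
grip_width: -0.0005
grasp_force: 0.0
```

Run:
```python
from h import *
t=snap("top","t2");s=snap("side","s2")
p=bot.get_obs()["eef_pos"];print(p,bot.get_obs()["ft_force"]);a,b=proj("top",[p])[0],proj("side",[p])[0];print(a,b)
o=np.zeros((600,800,3),np.uint8)
for im,c in((t,a),(s,b)): im[int(round(c[1])),int(round(c[0]))]=[0,255,0]
o[:480,:400]=cv2.resize(t[150:246,115:195],(400,480),interpolation=0);o[:,400:]=cv2.resize(s[195:315,270:350],(400,600),interpolation=0)
cv2.imwrite("pics/c2.png",o[:,:,::-1])
```

```text
[0.47732228 0.31183632 0.1678621 ] [-0.16212299  0.73187337  0.24346718]
[140.17136898 206.64631224] [320.42383136 240.95377992]
```

View pics/c2.png

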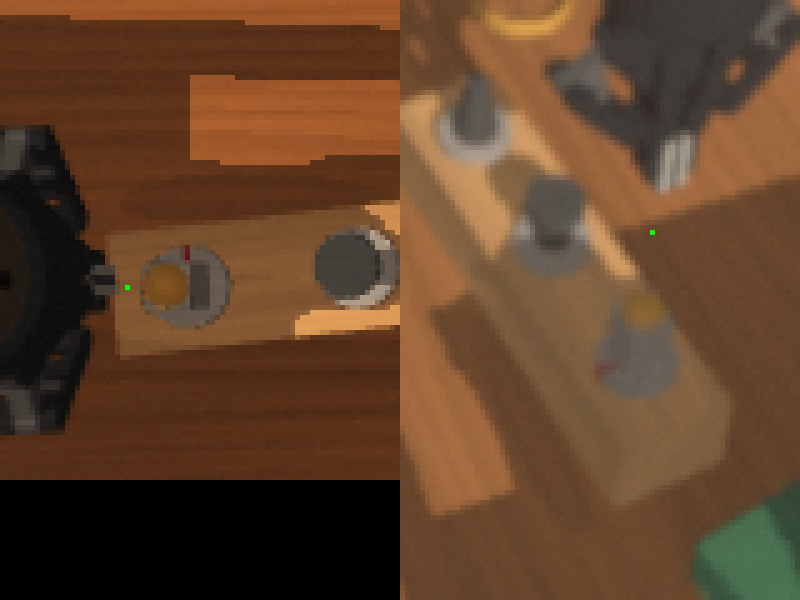

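The green dot marks the reported TCP. The actual fingertips are at about top (138,206) and side (324,233), clearly higher than that. I'll triangulate the tool bias.

```bash
cat >> h.py <<'E'
def tri(a,b):
    o1,d1=ray("top",[a]);o2,d2=ray("side",[b]);d1=d1[0];d2=d2[0]
    x=np.linalg.lstsq(np.c_[d1,-d2],o2-o1,rcond=None)[0];p,q=o1+d1*x[0],o2+d2*x[1];return (p+q)/2,np.linalg.norm(p-q)
E
python3 - <<'E'
from h import *
p=bot.get_obs()["eef_pos"]
for a,b in(([137.5,205.5],[324.5,232.5]),([138,206],[324,233]),([136.5,206],[325,231.5])):
    q,e=tri(a,b);print(q,e,q-p)
print("dome check",tri(np.array([165,287])/5+[115,150],np.array([643,308])/5+[270-80,195]))
E
```

```text
[0.47478941 0.31127488 0.1978997 ] 0.010627600508444973 [-0.00253287 -0.00056144  0.0300376 ]
[0.47449288 0.31056566 0.19516201] 0.008799609493127554 [-0.0028294  -0.00127066  0.02729991]
[0.47391301 0.31210253 0.20212909] 0.009984090475187703 [-0.00340927  0.00026621  0.03426699]
dome check (array([0.4761823 , 0.31120171, 0.1037871 ]), np.float64(0.00036098474056393473))
```

Both the contact on the dome top (0.110 m) and the triangulation put the real fingertips about 35–40 mm above the reported TCP. I'll open, then go down in stages while watching the force.

{"api": "step_arm", "payload": {"targets": "1 0 0 0 0 0 0;1 0 0 0 0 0 0;1 0 0 0 0 0 0;1 0 0 0 0 0 0;1 0 0 0 0 0 0;1 0 0 -0.05 0 0 0;1 0 0 -0.11 0 0 0;1 0 0 -0.17 0 0 0;1 0 0 -0.2 0 0 0;1 0 0 -0.22 0 0 0"}}

```text
clock: 4.68
eef_pos: [0.4762, 0.3111, 0.056]
tool_rot: [0.696, 0.718, -0.002, -0.0]
ft_force: [0.1, 0.4, -0.4]
grip_width: 0.0854
grasp_force: 0.0
```

{"api": "step_arm", "payload": {"targets": "1 0 0 -0.02 0 0 0;1 0 0 -0.03 0 0 0;1 0 0 -0.04 0 0 0;1 0 0 -0.05 0 0 0;1 0 0 -0.05 0 0 0"}}

```text
clock: 5.1
eef_pos: [0.4779, 0.3122, 0.0335]
tool_rot: [0.696, 0.718, 0.0, -0.0]
ft_force: [-0.0, 0.6, -0.3]
grip_width: 0.0857
grasp_force: 0.0
```

{"api": "step_arm", "payload": {"targets": "-1 0 0 0 0 0 0;-1 0 0 0 0 0 0;-1 0 0 0 0 0 0;-1 0 0 0 0 0 0;-1 0 0 0 0 0 0;-1 0 0 0 0 0 0;-1 0 0 0 0 0 0;-1 0 0 0 0 0 0;-1 0 0 0 0 0 0;-1 0 0 0 0 0 0"}}

```text
clock: 5.93
eef_pos: [0.4784, 0.3125, 0.0343]
tool_rot: [0.696, 0.718, 0.001, 0.0]
ft_force: [0.4, 0.2, 4.0]
grip_width: 0.0229
grasp_force: 59.8
```

Gripped at neck width. Now I'll lift and check.

{"api": "step_arm", "payload": {"targets": "-1 0 0 0.03 0 0 0;-1 0 0 0.07 0 0 0;-1 0 0 0.12 0 0 0;-1 0 0 0.18 0 0 0;-1 0 0 0.24 0 0 0;-1 0 0 0.3 0 0 0;-1 0 0 0.3 0 0 0;-1 0 0 0.3 0 0 0"}}

```text
clock: 6.6
eef_pos: [0.4783, 0.3126, 0.1843]
tool_rot: [0.696, 0.718, 0.001, 0.0]
ft_force: [0.4, 0.3, -4.4]
grip_width: 0.0226
grasp_force: 59.6
```

Run:
```python
from h import *
t=snap("top","t3");s=snap("side","s3")
b=bot.get_obs();print(b["eef_pos"],b["ft_force"],b["ft_torque"],b["grip_width"],b["grasp_force"])
p=b["eef_pos"];P=[p-[0,0,.0243],p-[0,0,.0243-.045]];print(proj("side",P),proj("top",P))
o=np.zeros((600,800,3),np.uint8)
o[:480,:400]=cv2.resize(t[150:246,105:185],(400,480),interpolation=2);o[:,400:]=cv2.resize(s[175:295,270:350],(400,600),interpolation=2)
cv2.imwrite("pics/c3.png",o[:,:,::-1])
```

```text
[0.47642316 0.31130703 0.18120763] [ 0.00960131  0.46740352 -4.16522175] [ 0.01260073  0.0020433  -0.03809651] 0.02288222151619649 59.58451739988959
[[320.29735668 243.51397719]
 [321.81538496 231.67542153]] [[141.77504623 207.06151724]
 [135.89548806 206.89183636]]
```

View pics/c3.png

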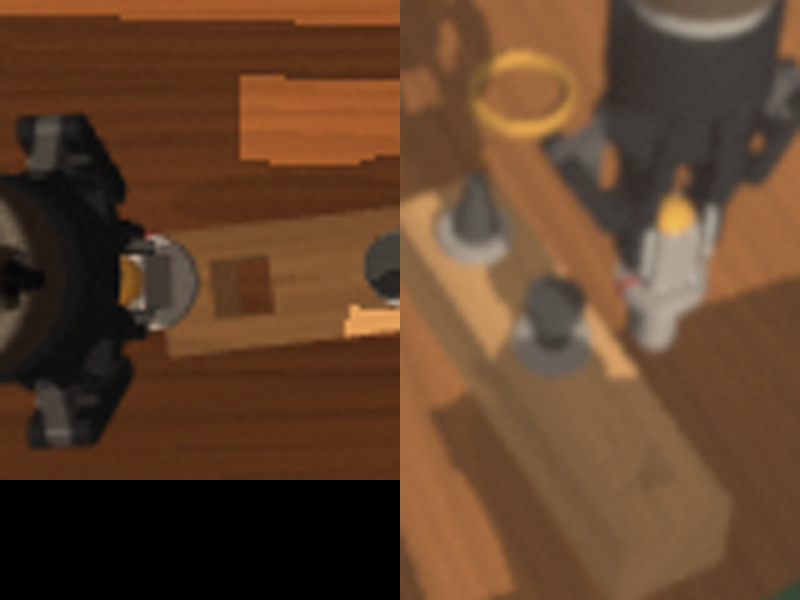

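The stake is out and upright in the grip (tip at side px (321,245), 4 N hanging), and the hole is empty. Moving it over the holder and turning to the keyway angle.

{"api": "step_arm", "payload": {"targets": "-1 0 -0.03 0 0 0 0;-1 0 -0.1 0 0 0 -0.1;-1 0 -0.18 0 0 0 -0.2;-1 0 -0.26 0 0 0 -0.3;-1 0 -0.34 0 0 0 -0.4;-1 0 -0.42 0 0 0 -0.5;-1 0 -0.5 0 0 0 -0.535;-1 0 -0.58 0 0 0 -0.535;-1 0 -0.66 0 0 0 -0.535;-1 0.004 -0.74 0 0 0 -0.535"}}

```text
clock: 7.53
eef_pos: [0.477, -0.06, 0.1816]
tool_rot: [0.831, 0.556, -0.002, -0.001]
ft_force: [0.6, 0.5, -3.7]
grip_width: 0.0237
grasp_force: 59.4
```

{"api": "step_arm", "payload": {"targets": "-1 0.002 -0.08 0 0 0 0;-1 0.003 -0.16 0 0 0 0;-1 0.003 -0.24 0 0 0 0;-1 0.003 -0.32 -0.02 0 0 0;-1 0.003 -0.38 -0.05 0 0 0;-1 0.003 -0.406 -0.09 0 0 0;-1 0.003 -0.406 -0.12 0 0 0;-1 0.003 -0.406 -0.14 0 0 0;-1 0.003 -0.406 -0.14 0 0 0;-1 0.003 -0.406 -0.14 0 0 0"}}

```text
clock: 8.37
eef_pos: [0.4799, -0.2599, 0.1123]
tool_rot: [0.831, 0.557, -0.001, -0.002]
ft_force: [-0.2, 0.2, -3.1]
grip_width: 0.0234
grasp_force: 59.3
```

Run:
```python
from h import *
t=snap("top","t4");s=snap("side","s4")
b=bot.get_obs();print(b["eef_pos"],b["tool_rot"],b["ft_force"])
p=b["eef_pos"]-[0,0,.0243];print(proj("side",[p,p+[0,0,.045],[.4817,-.261,.0615]]),proj("top",[p,p+[0,0,.045],[.4817,-.261,.0615]]))
o=np.zeros((600,800,3),np.uint8)
o[:480,:400]=cv2.resize(t[150:246,330:410],(400,480),interpolation=2);o[:,400:]=cv2.resize(s[85:175,215:275],(400,600),interpolation=2)
cv2.imwrite("pics/c4.png",o[:,:,::-1])
```

```text
[ 0.48173533 -0.26045318  0.11435537] [8.30480168e-01 5.57048022e-01 1.78300215e-04 4.00340913e-04] [ 0.55180903 -0.04047858 -3.45191558]
[[243.17928321 133.61941692]
 [242.68952481 122.84260415]
 [243.43842176 140.14980716]] [[369.73169977 199.93247789]
 [375.54588226 199.42859113]
 [366.51665518 200.23672222]]
```

View pics/c4.png

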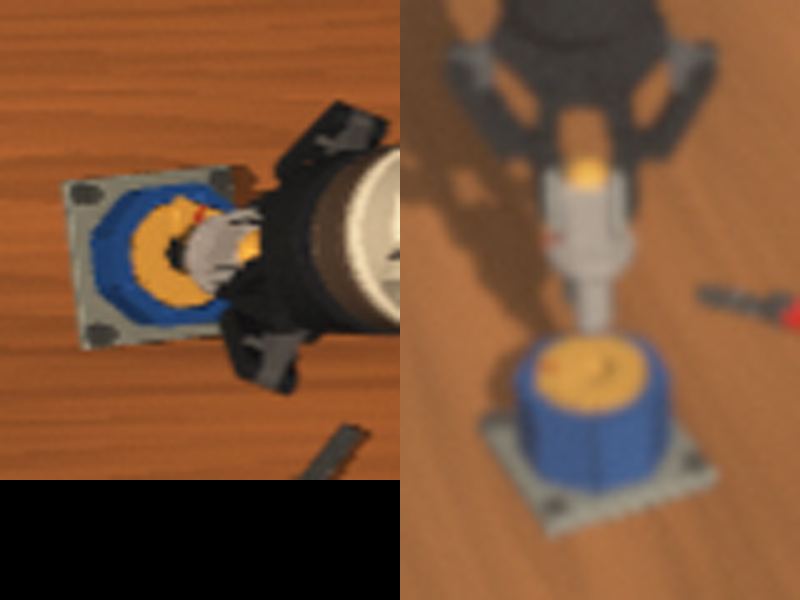

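The crop shows the stake tip at side px (244,134.5), directly above the bore centre at (244,141). The two red marks also line up. Lowering the shank into the bore, with a stop above the key.

{"api": "step_arm", "payload": {"targets": "-1 0 0 -0.02 0 0 0;-1 0 0 -0.035 0 0 0;-1 0 0 -0.05 0 0 0;-1 0 0 -0.06 0 0 0;-1 0 0 -0.07 0 0 0;-1 0 0 -0.08 0 0 0;-1 0 0 -0.08 0 0 0;-1 0 0 -0.08 0 0 0"}}

```text
clock: 9.13
eef_pos: [0.4817, -0.2609, 0.0734]
tool_rot: [0.831, 0.557, 0.0, 0.0]
ft_force: [2.7, -1.0, -4.1]
grip_width: 0.0229
grasp_force: 59.3
```

Run:
```python
from h import *
r=[]
for _ in range(6): bot.camera("top"); o=bot.get_obs(); r.append(np.r_[o["eef_pos"],o["ft_force"],o["ft_torque"]])
print(np.mean(r,0).round(4),np.std(r,0).round(4))
```

```text
[ 0.4817 -0.2609  0.0738  2.0426 -0.0187 -4.7343 -0.1641 -0.5102 -0.0134] [0.000e+00 0.000e+00 1.000e-04 3.992e-01 5.668e-01 3.581e-01 2.990e-02
 5.600e-02 2.800e-02]
```

There's a light +x push from the bore wall, so I'll shift 1 mm in +x and feel for the keyway.

{"api": "step_arm", "payload": {"targets": "-1 0.002 0 0 0 0 0;-1 0.002 0 0 0 0 0;-1 0.002 0 -0.004 0 0 0;-1 0.002 0 -0.008 0 0 0;-1 0.002 0 -0.012 0 0 0;-1 0.002 0 -0.016 0 0 0;-1 0.002 0 -0.016 0 0 0"}}

```text
clock: 10.02
eef_pos: [0.482, -0.2608, 0.0651]
tool_rot: [0.831, 0.557, -0.0, -0.0]
ft_force: [0.6, 0.4, -4.1]
grip_width: 0.0234
grasp_force: 59.5
```

No resistance at 4.7 mm below the key-rest height, so the key seems to be in. Pressing on toward the spring.

{"api": "step_arm", "payload": {"targets": "-1 0 0 -0.005 0 0 0;-1 0 0 -0.01 0 0 0;-1 0 0 -0.015 0 0 0;-1 0 0 -0.02 0 0 0;-1 0 0 -0.024 0 0 0;-1 0 0 -0.024 0 0 0"}}

```text
clock: 10.52
eef_pos: [0.4823, -0.2608, 0.0539]
tool_rot: [0.831, 0.557, 0.0, 0.0]
ft_force: [-2.4, 1.0, 3.4]
grip_width: 0.023
grasp_force: 60.4
```

Spring force matches the 7 N expected for about 4 mm of travel. On to home.

{"api": "step_arm", "payload": {"targets": "-1 0 0 -0.005 0 0 0;-1 0 0 -0.01 0 0 0;-1 0 0 -0.015 0 0 0;-1 0 0 -0.02 0 0 0;-1 0 0 -0.024 0 0 0;-1 0 0 -0.026 0 0 0;-1 0 0 -0.026 0 0 0;-1 0 0 -0.026 0 0 0"}}

```text
clock: 11.18
eef_pos: [0.4823, -0.2608, 0.041]
tool_rot: [0.831, 0.557, 0.0, 0.0]
ft_force: [-2.8, 1.2, 6.8]
grip_width: 0.0229
grasp_force: 60.8
```

{"api": "step_arm", "payload": {"targets": "-1 0 0 -0.002 0 0 0;-1 0 0 -0.004 0 0 0;-1 0 0 -0.004 0 0 0;-1 0 0 -0.004 0 0 0"}}

```text
clock: 11.52
eef_pos: [0.4824, -0.2609, 0.0407]
tool_rot: [0.831, 0.557, 0.0, 0.001]
ft_force: [-6.7, 3.1, 16.4]
grip_width: 0.023
grasp_force: 62.1
```

A firm stop at the predicted home height. I'll relieve the small side load by about 0.5 mm and look.

{"api": "step_arm", "payload": {"targets": "-1 -0.001 0.0004 0 0 0 0;-1 -0.001 0.0004 0 0 0 0;-1 -0.001 0.0004 0 0 0 0;-1 -0.001 0.0004 0 0 0 0"}}

```text
clock: 11.85
eef_pos: [0.4824, -0.2609, 0.0407]
tool_rot: [0.831, 0.557, 0.001, 0.001]
ft_force: [-4.7, 2.5, 14.6]
grip_width: 0.0234
grasp_force: 62.0
```

Run:
```python
from h import *
t=snap("top","t5");s=snap("side","s5")
b=bot.get_obs();print(b["eef_pos"],b["tool_rot"],b["ft_force"],b["ft_torque"])
o=np.zeros((600,800,3),np.uint8)
o[:480,:400]=cv2.resize(t[150:246,330:410],(400,480),interpolation=2);o[:,400:]=cv2.resize(s[100:175,220:270],(400,600),interpolation=2)
cv2.imwrite("pics/c5.png",o[:,:,::-1])
```

```text
[ 0.48240164 -0.26087468  0.0406967 ] [8.30785360e-01 5.56591850e-01 5.43923493e-04 9.49348336e-04] [-4.53442069  2.14826035 16.49974349] [ 0.62992929  1.275972   -0.04149069]
```

View pics/c5.png

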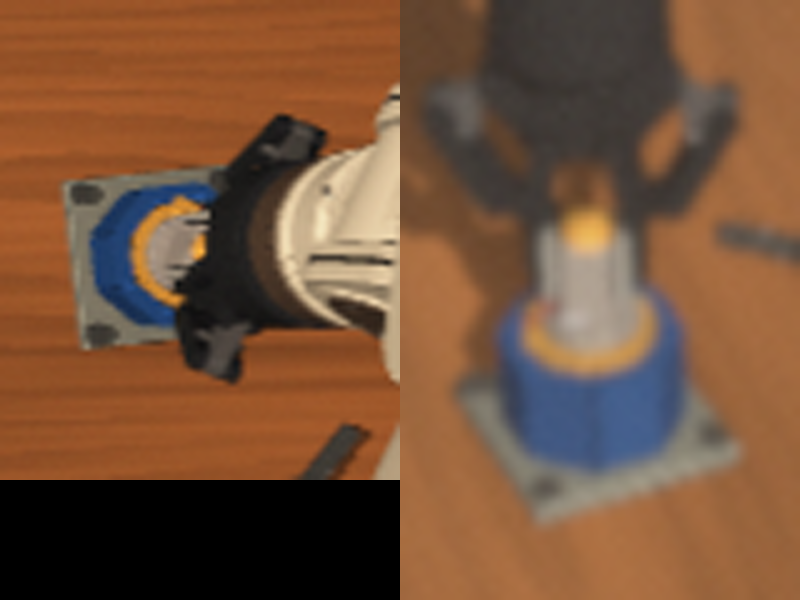

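The collar sits flush and centred on the brass face (side crop around (583,330)) with the red marks meeting near (543,312). The tool is upright and pressing about 20 N against the 10 N spring. Handing in.

```bash
python3 -c "
from workcell import bot
print(bot.job_done())"
```

```text
the job is handed in; nothing more can be done
None
```

The brass-domed stake is keyed into the holder and held fully down, upright and still gripped with its collar flush on the brass face; my first grasp closed on top of the dome without gripping (about 7 N), and I handed the job in at about 12 s without being shown a verdict.

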